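# Pack the dice tower into its tray

### The arm

A 6-joint arm with a two-finger parallel gripper is mounted at the origin on the work surface. World frame = base frame: x ahead of the robot, y to its left, z up, the work surface at z = 0. Lengths are in mm, angles in degrees, forces in N, time in s.
With the tool pointing down it reaches from about 350 to 850 mm from the base axis. Payload 8.1 kg.
Tool frame: the origin (TCP) lies at the very end of the fingers, on their centre line; the grasp point (between the pads) lies 19 mm behind it (r.grip_point_offset is the distance from the TCP to the grasp point, in mm); z points along the fingers, y is the line along which they close (so a half turn about z gives the same grasp; the last joint's range is limited). The gripper opens to 85 mm and grips with 20 to 120 N. Pads are 22 mm wide; open, the fingers measure 114 mm over their backs; the gripper's body (76 mm by 85 mm) begins 54 mm behind the grasp point. The pads swing forward as they close: fully open they stand 13 mm farther back than shut.
Start: joints at [67.873, 7.471, 85.268, -0, 87.261, -4.893], TCP at [177.749, 573.071, 231.292] pointing down, gripper open.
Joint ranges: [-169.43, 169.43], [-51.17, 129.36], [1.28, 143.12], [-76.62, 256.62], [0, 156.53], [-152.29, 152.29]. Speed limits (degrees/s): [136.94, 136.94, 159.86, 180, 180, 180].

### API

Orientations are given as [roll, pitch, yaw] about the fixed x, y, z axes, in that order (R = Rz(yaw) Ry(pitch) Rx(roll)).
In Python, from bench import status, eyes, r gives the robot as it stands.
- The arm moves only by the shell command python3 -m handwheel 'ROWS' [FORCE]. ROWS is a JSON object whose one key "series" holds a list that holds one entry, the list of rows, each a list of 7 numbers: the shift along the tool's x, y, z in cm, then the turn, a rotation vector about the tool's x, y, z in rad, then the opening, from 0 (shut) to 1 (fully open). In form: {"series": [[[tx, ty, tz, rx, ry, rz, claw], ...]]}. A call has 1 to 12 rows; each row is the pose to reach, as a shift and turn from the pose commanded when the call began, along the tool's axes at that moment; what a row does not reach only later rows make up. A row lasts 1/8 s, in which the tool goes at most 62.5 mm and 10.7 degrees, less where a joint would pass 70% of its speed; a pose out of reach is approached as far as the arm can. A call with a gripper value outside its range is refused whole. The fingers move at their own pace and stop on an object; FORCE is the grip in N (left out, the last holds). Time passes only in rows, so rows that repeat a pose let the fingers close. It gives the time, the measured TCP pose, the force, the opening and the grip force at its end, in the units of the state.
- status.sense(): the state, without advancing time (a new reading comes with each control period).
- eyes.snapshot(name): name is "scene" or "top" or "wrist"; returns a dict with "img" (400x640x3 uint8, red, green, blue), "mtx" (3x3 intrinsics, pixels), "R" (3x3) and "t" (3): a world point X has camera coordinates R X + t. Camera axes: x right, y down, z forward; pixel columns grow to the right and rows downward; lengths in mm; the calibration is good to about 2 mm. A picture is of the moment at which its call begins. There is no depth.
- r.hand_in(): hands the job in; it is judged then, once.
The state is a dict: "time": time; "joint_pos": joint angles; "qd": joint speeds; "joint_efforts": joint torques, N m; "tool_pos": TCP position; "tcp_rot": TCP orientation; "ft_force": force on the tool from outside, world axes, zero at the start; "wrist_torque": the same for the moment, N m; "finger_gap": finger opening in mm; "grip_force": force on a finger pad.
Only numpy, scipy, OpenCV 4.12 (cv2) and the standard library are available. Lean on these libraries where they do the work, as an engineer would, in place of code of your own. Each camera call takes 0.05 s, during which the arm holds its last target. There are 200 camera calls.

### The job

Pack up the dice tower that stands before the open end of its felt-lined tray: push it high on its back so that it tips over forward and lies face down with its crown in the tray. Then slide it in by its base until the crown snaps past the ball catch of the nest and is fully home against the nest's back wall. The nest is only clamped by its thumbscrew, at a different depth each time, so feel your way and never push the tower with more than 13 N; let go, and leave the other things on the desk where they are.

Things in the scene. Friction and masses are not known exactly. Their poses are not given: they have to be found in the camera images.
- tower: Wooden dice tower like a castle turret, 0.2 to 0.35 kg, standing loose on the desk: 50 mm deep (x), 58 wide (y), 136 high (z). The top 18 mm is a darker battlemented crown, 64 mm wide, flush front and back. Origin: centre of the underside. +x: front, with the dice exit at its foot under a brass strip, facing the tray 42 to 54 mm before its mouth, nearly square to it. Base closed.
- tower_back (a point): Point on the tower's plain flat back (x = -25 mm), 110 mm above the base, mid-width: a good height to push. Pushed more than about 55 mm above the desk the tower tips over its front bottom edge (under 2 N; past 21 degrees of lean it goes over by itself); pushed lower it slides along upright.
- tower_crown (a point): Centre of the tower's top (crown) face, on its z axis, 136 mm from the base. With the tower lying face down in the tray it is 29 mm above the desk, and the tower's back is 54 mm above the desk.
- tray: Wooden tray fixed to the desk, open above and at one end. Origin: middle of the open end, on the desk; +x runs into the tray, z up. Floor 4 mm thick (blue felt), inside 78 mm wide and 215 mm long, side walls 7 mm thick, 34 mm high. In it a dark wooden U-shaped nest with a brass thumbscrew on top is clamped across the tray; its back wall's face is at x = 140 to 176 mm: not measured.
- nest_travel (a point): Middle of the nest's range, on the felt (x = 158 mm in the tray); the back wall itself may be up to 18 mm nearer or farther. From 36 mm before its back wall the nest's cheeks lead in to 66 mm apart; 21 mm before the wall, 29 mm above the desk, a sprung 12 mm steel ball stands out of each cheek and narrows this to 60 mm.
- nest_mouth (a point): 26 mm nearer the mouth (x = 132 mm): where, in mid range, the crown meets the balls. It forces them apart at 4 to 9 N along the tray (a little more if off-centre), rubs past for some 18 mm at 1 to 4 N, then they close behind it (the push drops), draw it in and hold it; 3 mm on it stops hard on the back wall: home. The tower's base is then 4 to 40 mm inside the tray's mouth.
- mouse: Blue plastic computer mouse, 112 x 60 x 38 mm, loose. Origin: centre of its underside. Leave alone.
- coaster: Round glass coaster, 100 mm across, 6 mm thick, loose. Origin: centre of its underside. Leave alone.
- phone_stand: Aluminium phone stand with a black tilt knob on one side, 90 x 75 mm foot, about 125 mm high, loose. Origin: centre of its underside. Leave alone.
- deck_box: Black card-deck box with a red lid, lying flat, 95 x 70 x 48 mm, loose. Origin: centre of its underside. Leave alone.
- die_red: Red 20 mm die, loose. Origin: centre of its underside. Leave alone.
- die_green: Green 20 mm die, loose. Origin: centre of its underside. Leave alone.
Things that resemble listed ones, but are neither listed nor needed, are in the scene too. Leave any red look-alike of the tray alone.

How it is judged (in metres and radians):
On the way:
1. the tower has been tipped onto its front and lies face down with its crown between the tray's side walls (angle between tower's own x axis and vertical above 3.06 rad and height (world z) of tower_crown below 0.036 m and x of tower_crown in the frame of tray above 0.06 m and linear speed of tower below 0.05 m/s), for 0.1 s.
At the end, for the whole second after the job is handed in: The tower lies face down (within 4.5 degrees) in the tray, at rest, untouched, in line with the tray to 3 degrees and 4 mm, its crown past the balls and within 2 mm of the nest's back wall (the crown's centre within 8 mm of the middle of that 12 mm thick wall, geom nest_c0) (angle between tower's own x axis and vertical above 3.06 rad and height (world z) of tower_crown below 0.036 m and horizontal distance between tower_crown and nest_c0 below 0.0082 m and x of tower_crown in the frame of tray above 0.137 m and y of tower_crown in the frame of tray between -0.004 and 0.004 m and angle between the z axis of tower and the x axis of tray, either way round below 0.05 rad and linear speed of tower below 0.02 m/s and contact force between the fingers and tower below 0.05 N).
It fails at once if the robot pushes the tower with more than 13 N (contact force between any of the fingers, the arm and tower above 13 N).
It fails at once if a neighbour on the desk (mouse, coaster, phone stand, deck box, a die) is moved by more than 15 mm (distance of any of mouse, coaster, phone_stand, deck_box, die_red, die_green from where it was at the start of the episode above 0.015 m).
It also fails if it takes over 70 s, if anything falls off the work surface, if the arm or the gripper's body presses on something with over 40 N, if the wrist force passes 120 N, or if a joint passes its speed limit or range.

## Working session

There is one attempt and no reset: what is moved stays moved. The work goes in short steps, Python scripts to look and compute and a shell command to move; the robot and the scene stay as the last step left them, time stands still between calls to the robot, and variables do not carry over. Pictures are saved under pics/ and viewed, at most 10 in all, crops included, and the job is handed in when it is done.

```bash
mkdir -p pics; ls
python3 - <<'E'
from bench import status, eyes, r
import cv2,numpy as np
for n in ["scene","top"]:
    s=eyes.snapshot(n); cv2.imwrite(f"pics/{n}1.png",s["img"][:,:,::-1]); np.savez(f"pics/{n}1.npz",**s)
    print(n, s["mtx"].tolist(), (-s["R"].T@s["t"]).tolist(), np.round(s["R"],3).tolist())
print(status.sense())
E
```

```text
pics
scene [[484.1622624310401, 0.0, 329.80545154611366], [0.0, 484.1622624310401, 200.6980444483321], [0.0, 0.0, 1.0]] [1460.904409066065, -788.0937104093906, 955.4333483296314] [[0.611, 0.792, 0.006], [0.448, -0.34, -0.827], [-0.653, 0.508, -0.562]]
top [[392.4730191525031, 0.0, 321.64295745511384], [0.0, 392.4730191525031, 203.11292895467994], [0.0, 0.0, 1.0]] [284.12626699791997, -52.228704178279294, 1225.8331842428508] [[0.022, -1.0, 0.0], [-0.991, -0.022, -0.135], [0.135, 0.003, -0.991]]
{'time': 0.1, 'joint_pos': array([ 6.78734879e+01,  7.50898860e+00,  8.53230837e+01, -5.31128459e-04,
        8.72620419e+01, -4.89390177e+00]), 'qd': array([-0.02686166, -0.05522388, -0.00032436,  0.03019667, -0.01590622,
       -0.09941956]), 'joint_efforts': array([-4.82066935e-04, -5.70956004e+01, -5.01938975e+01, -3.63950448e-04,
        8.29854253e-03,  1.20973809e-04]), 'tool_pos': array([177.55458323, 572.60961215, 230.36759996]), 'tcp_rot': array([-1.79906184e+02, -7.50041930e-03,  1.62767409e+02]), 'ft_force': array([ 0.00766952, -0.42713944, -0.15002048]), 'wrist_torque': array([0.02874351, 0.00447597, 0.04419126]), 'grip_force': 0.0, 'finger_gap': 85.48596786747093}
```

View pics/scene1.png

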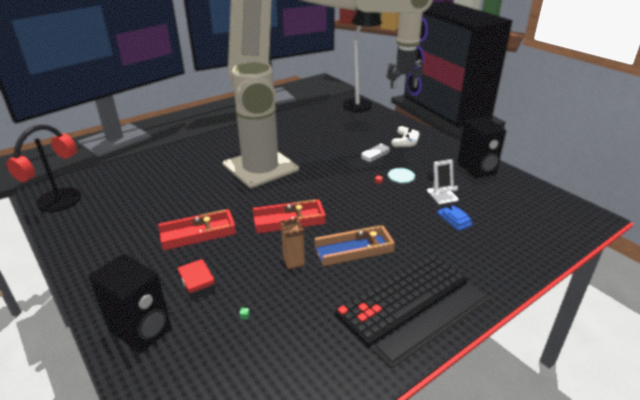

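View pics/top1.png

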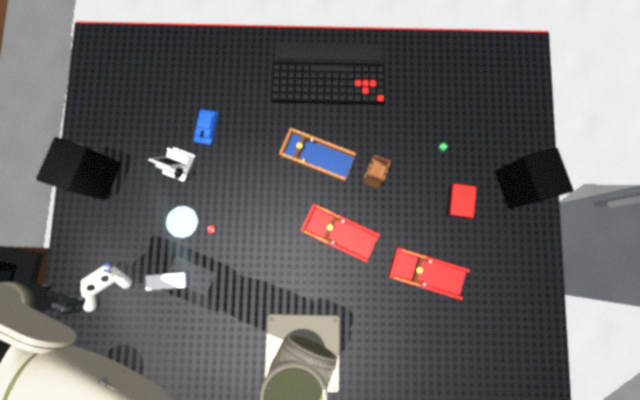

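The scene shows one wooden, blue-felt tray (top view about (318,154), scene about (355,245)) and two red look-alikes (top (340,233) and (430,273)). The blue-felt one is the tray. The tower stands at its open right end, top (377,171). I'll confirm it in an enlarged crop.

Run:
```python
import cv2,numpy as np
a=cv2.imread("pics/top1.png")[115:200,270:400]; b=cv2.imread("pics/scene1.png")[205:280,270:400]
f=lambda i:cv2.resize(i,None,fx=6,fy=6,interpolation=cv2.INTER_CUBIC)[:, :780]
cv2.imwrite("pics/topc.png",f(a)); cv2.imwrite("pics/scenec.png",f(b))
```

```text
(no output)
```

View pics/topc.png

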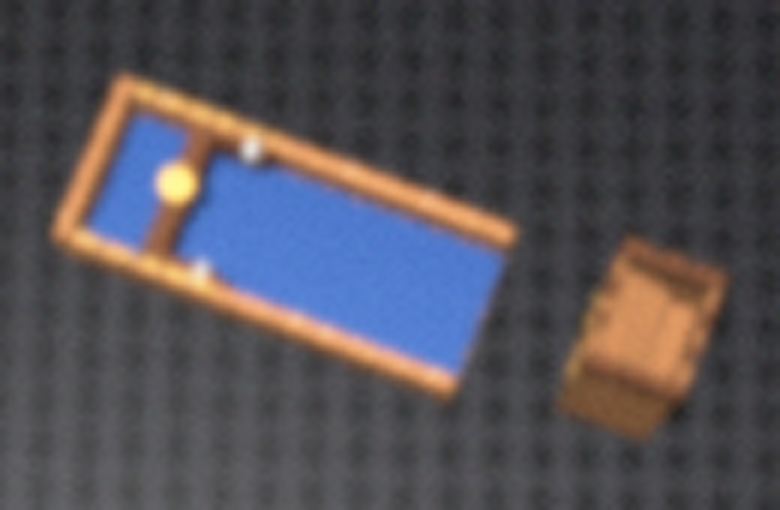

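View pics/scenec.png

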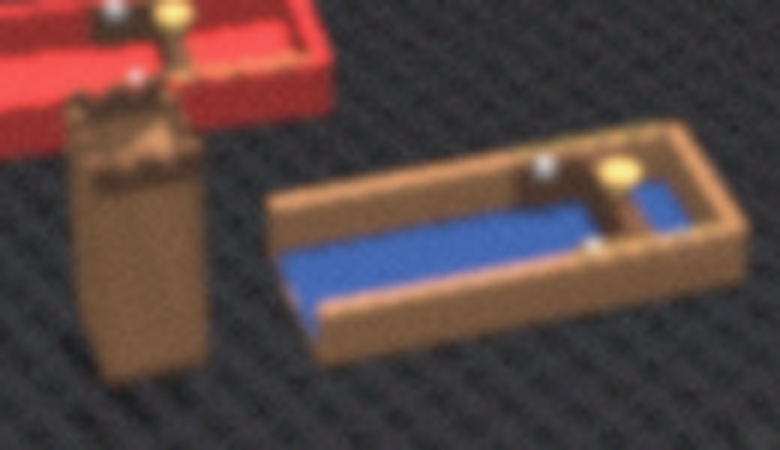

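```bash
cat > fit.py <<'E'
import numpy as np
from scipy.optimize import least_squares
V={n:np.load(f"pics/{n}1.npz") for n in["top","scene"]}
O={"top":(270,115),"scene":(270,205)}
def proj(v,X):
    c=V[v]["R"]@X+V[v]["t"]; p=V[v]["mtx"]@c; return p[:2]/p[2]
def fit(pts,x0,name):
    def res(q):
        c,s=np.cos(q[2]),np.sin(q[2]); o=[]
        for v,u,w,x,y,z in pts:
            z=q[3] if z else 0
            X=np.array([q[0]+c*x-s*y,q[1]+s*x+c*y,z])
            o+=list(proj(v,X)-(np.array([u+.5,w+.5])/6-.5+O[v]))
        return np.array(o)
    r=least_squares(res,x0,loss="soft_l1"); print(name,np.round(r.x[:2],1),"yaw",np.degrees(r.x[2]).round(2),"h",r.x[3].round(1)); print(res(r.x).reshape(-1,2).round(1).tolist()); return r.x
if __name__=="__main__":
    tray=[("top",517,238,0,-46,1),("top",452,397,0,46,1),("top",122,75,222,-46,1),("top",55,235,222,46,1),
     ("scene",268,203,0,46,1),("scene",322,305,0,-46,1),("scene",318,365,0,-46,0),("scene",745,222,222,-46,1),("scene",682,122,222,46,1),("scene",745,283,222,-46,0)]
    T=fit(tray,[400,-50,1.2,34],"tray")
    tow=[("top",630,238,25,-32,1),("top",728,274,-25,-32,1),("top",690,395,-25,32,1),("top",585,358,25,32,1),
     ("scene",112,383,-25,-29,0),("scene",205,362,25,-29,0),("scene",95,168,-25,-32,1),("scene",203,140,25,-32,1),("scene",67,100,-25,32,1)]
    W=fit(tow,[380,-150,1.2,136],"tower")
    c,s=np.cos(T[2]),np.sin(T[2]); print("tower in tray",np.array([[c,s],[-s,c]])@(W[:2]-T[:2]))
    # nest: back wall top middle (thumbscrew) and balls in top view
E
python3 fit.py
```

```text
tray [ 563.  -132.6] yaw -5691.02 h 35.3
[[-0.9, -1.2], [-1.0, -0.9], [-0.7, -0.1], [-1.0, -0.4], [-0.3, -1.3], [-1.0, 0.8], [-0.3, -0.0], [-0.4, 1.1], [-1.3, -0.0], [-1.3, -0.1]]
tower [ 538.7 -208.4] yaw 7633.17 h 138.1
[[-1.1, -0.3], [-0.6, -1.0], [-0.8, -0.1], [-0.3, 0.7], [-0.9, 1.2], [-0.0, 0.7], [0.0, 0.1], [-0.6, 0.8], [-1.7, -1.7]]
tower in tray [-79.44470098  -4.49184229]
```

```bash
cat > h.py <<'E'
from bench import status, eyes, r
import numpy as np
from scipy.spatial.transform import Rotation as Ro
def tool():
    s=status.sense(); return s["tool_pos"],Ro.from_euler("xyz",s["tcp_rot"],degrees=True)
def delta(p,rpy):
    t,R=tool(); print("shift cm",(R.inv().apply(np.array(p)-t)/10).round(2),"rv",(R.inv()*Ro.from_euler("xyz",rpy,degrees=True)).as_rotvec().round(3))
# tray frame estimate
T=np.array([563.,-132.6]); A=np.radians(69.0)
def w(x,y): return T+np.array([np.cos(A)*x-np.sin(A)*y,np.sin(A)*x+np.cos(A)*y])
E
python3 - <<'E'
from h import *
s=eyes.snapshot("wrist"); t,R=tool()
print("cam in tool",R.inv().apply(-s["R"].T@s["t"]-t).round(1),"look",R.inv().apply(s["R"].T[:,2]).round(3),"right",R.inv().apply(s["R"].T[:,0]).round(2))
print(s["mtx"].round(0).tolist())
p=w(-110,0);print(p)
delta([*p,330],[180,0,69])
E
```

```text
cam in tool [  79.4   -0.  -141.7] look [-0.31   0.     0.951] right [ 0.  1. -0.]
[[345.0, 0.0, 315.0], [0.0, 345.0, 200.0], [0.0, 0.0, 1.0]]
[ 523.57952555 -235.29384691]
shift cm [-56.98 -66.93  -9.86] rv [-1.000e-03  1.000e-03  1.637e+00]
```

```bash
python3 - <<'E'
from h import *
delta([*w(0,0),330],[180,0,69])
E
python3 -m handwheel '{"series": [[[0,0,-9.8,0,0,0,0.3],[-5,-5,-9.8,0,0,0.15,0.3],[-8,-10,-9.8,0,0,0.3,0.3],[-12,-15,-9.8,0,0,0.45,0.3],[-16,-19,-9.8,0,0,0.6,0.3],[-20,-23,-9.8,0,0,0.75,0.3],[-24,-27,-9.8,0,0,0.9,0.3],[-28,-31,-9.8,0,0,1.05,0.3],[-32,-35,-9.8,0,0,1.2,0.3],[-36,-39,-9.8,0,0,1.35,0.3],[-40,-42,-9.8,0,0,1.5,0.3],[-44,-46,-9.8,0,0,1.64,0.3]]]}'
python3 - <<'E'
from h import *
delta([*w(0,0),330],[180,0,69])
E
```

```text
shift cm [-57.71 -55.96  -9.88] rv [-1.000e-03  1.000e-03  1.637e+00]
time: 1.65
tool_pos: [462.3, 1.9, 329.1]
tcp_rot: [180.0, -0.0, 68.5]
ft_force: [1.5, 0.7, -0.3]
finger_gap: 25.4
grip_force: 0.0
shift cm [-8.84 14.29 -0.09] rv [ 0.    -0.    -0.008]
```

```bash
python3 -m handwheel '{"series": [[[-3,5,0,0,0,-0.01,0.3],[-6,10,0,0,0,-0.01,0.3],[-8.8,14.3,0,0,0,-0.01,0.3],[-8.8,14.3,0,0,0,-0.01,0.3],[-8.8,14.3,0,0,0,-0.01,0.3],[-8.8,14.3,0,0,0,-0.01,0.3]]]}'
python3 - <<'E'
from h import *
import cv2
s=eyes.snapshot("wrist"); np.savez("pics/w1.npz",**s)
cv2.imwrite("pics/w1.png",cv2.resize(s["img"][:,:,::-1],(800,500),interpolation=cv2.INTER_CUBIC))
E
```

```text
time: 2.4
tool_pos: [562.9, -129.4, 329.8]
tcp_rot: [180.0, -0.0, 69.4]
ft_force: [0.1, 0.1, 0.8]
finger_gap: 25.5
grip_force: 0.0
```

View pics/w1.png

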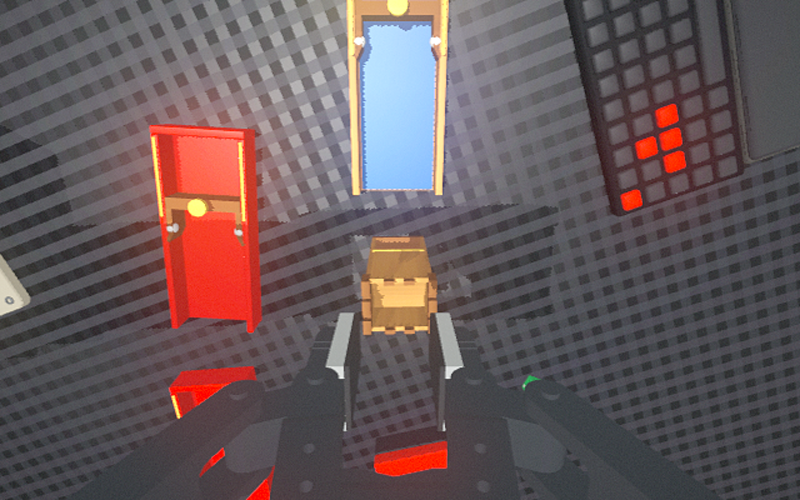

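Run:
```python
import numpy as np,cv2
im=np.load("pics/w1.npz")["img"][:,:,::-1]
f=lambda i,k:cv2.resize(i,None,fx=k,fy=k,interpolation=cv2.INTER_CUBIC)
a=f(im[145:270,270:370],4) # 400x500
b=f(im[0:125,270:370],4)
cv2.imwrite("pics/w1c.png",np.hstack([a,b]))
```

```text
(no output)
```

View pics/w1c.png

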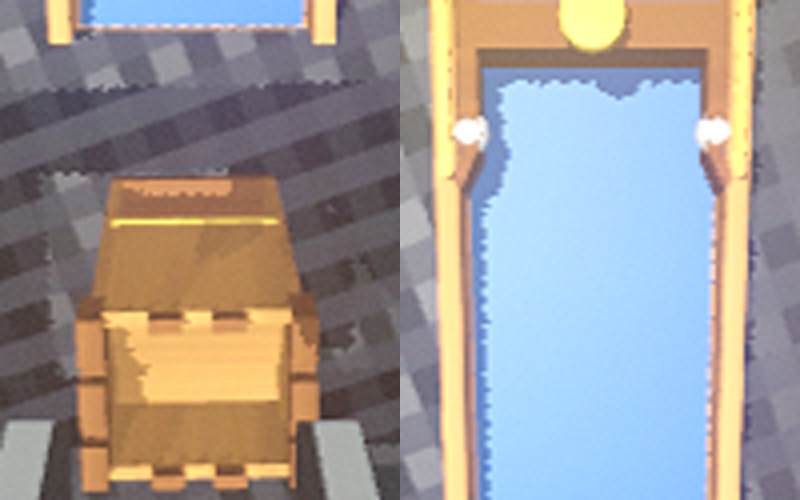

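Run:
```python
from h import *
s=dict(np.load("pics/w1.npz")); C=-s["R"].T@s["t"]
def ray(u,v,off,z):
    p=np.array([(u+.5)/4-.5+off[0],(v+.5)/4-.5+off[1],1]); d=s["R"].T@np.linalg.solve(s["mtx"],p); return (C+d*(z-C[2])/d[2])[:2]
c,sn=np.cos(A),np.sin(A)
tr=lambda X:(np.array([[c,sn],[-sn,c]])@(X-T)).round(1)
a=(270,145);b=(170,0);b=(270,0)
for n,u,v,o,z in [("foot+y",110,178,a,0),("foot-y",276,178,a,0),("crownF+y",78,318,a,136),("crownF-y",318,314,a,136),("crownB+y",82,490,a,136),
 ("mouth+y",48,43,a,34),("mouth-y",336,43,a,34),("far+y",35,0,b,34),("far-y",360,0,b,34),("near+y",40,500,b,34),("near-y",347,500,b,34),
 ("wall top",195,50,b,34),("ball+y",70,130,b,29),("ball-y",315,130,b,29),("wall foot", 190,70,b,4)]:
    X=ray(u,v,o,z); print(n,X.round(1),"tray",tr(X))
```

```text
foot+y [ 518.4 -175.5] tray [-56.   26.3]
foot-y [ 573.8 -196.2] tray [-55.5 -32.8]
crownF+y [ 517.6 -173.3] tray [-54.3  27.8]
crownF-y [ 576.9 -194.2] tray [-52.6 -35. ]
crownB+y [ 499.8 -220.7] tray [-104.9   27.4]
mouth+y [ 521.5 -117.9] tray [-1.1 44. ]
mouth-y [ 607.9 -150.2] tray [ -0.3 -48.2]
far+y [584.9  46.8] tray [175.3  43.9]
far-y [670.3  14.9] tray [176.1 -47.3]
near+y [533.8 -81.2] tray [37.5 45.7]
near-y [ 623.4 -114.7] tray [ 38.4 -50. ]
wall top [622.6  19.4] tray [163.2  -1.1]
ball+y [581.6  13.4] tray [143.  35.]
ball-y [648.4 -11.5] tray [143.6 -36.4]
wall foot [621.4  19.9] tray [1.633e+02 1.000e-01]
```

```bash
sed -i 's/T=np.array(.*/T=np.array([564.9,-133.3]); A=np.radians(69.0)/' h.py
python3 - <<'E'
from h import *
delta([*w(-150,-1),330],[180,0,69]); delta([*w(-150,-1),104],[180,0,69])
E
```

```text
shift cm [-15.3   0.3  -0. ] rv [ 0.001 -0.     0.008]
shift cm [-15.31   0.28  22.6 ] rv [ 0.001 -0.     0.008]
```

```bash
python3 -m handwheel '{"series": [[[-5,0.1,0,0,0,0.008,0.3],[-10,0.2,0,0,0,0.008,0.3],[-15.3,0.3,0,0,0,0.008,0.3],[-15.3,0.3,0,0,0,0.008,0.3],[-15.3,0.3,5,0,0,0.008,0.3],[-15.3,0.3,10,0,0,0.008,0.3],[-15.3,0.3,15,0,0,0.008,0.3],[-15.3,0.3,19,0,0,0.008,0.3],[-15.3,0.3,22,0,0,0.008,0.3],[-15.3,0.3,22.6,0,0,0.008,0.3],[-15.3,0.3,22.6,0,0,0.008,0.3],[-15.3,0.3,22.6,0,0,0.008,0.3]]]}'
python3 - <<'E'
from h import *
delta([*w(-150,-1),104],[180,0,69]); print(status.sense()["ft_force"])
E
```

```text
time: 3.95
tool_pos: [513.4, -275.0, 105.5]
tcp_rot: [179.8, 0.0, 68.9]
ft_force: [-0.2, 0.3, -0.4]
finger_gap: 25.6
grip_force: 0.0
shift cm [ 0.08 -0.18  0.15] rv [ 0.003  0.001 -0.001]
[-0.15575889  0.30913999 -0.40217186]
```

```bash
python3 -m handwheel '{"series": [[[0.8,0,0,0,0,0,0.3],[1.6,0,0,0,0,0,0.3],[2.1,0,0,0,0,0,0.3],[2.5,0,0,0,0,0,0.3],[2.9,0,0,0,0,0,0.3],[3.3,0,0,0,0,0,0.3],[3.7,0,0,0,0,0,0.3],[4.1,0,0,0,0,0,0.3],[4.5,0,0,0,0,0,0.3],[4.9,0,0,0,0,0,0.3]]]}'
```

```text
time: 5.2
tool_pos: [529.8, -228.7, 103.3]
tcp_rot: [180.0, 0.0, 68.9]
ft_force: [-1.1, -0.4, 0.8]
finger_gap: 25.7
grip_force: 0.3
```

```bash
python3 -m handwheel '{"series": [[[0.4,0,0,0,0,0,0.3],[0.8,0,0,0,0,0,0.3],[1.2,0,0,0,0,0,0.3],[1.6,0,0,0,0,0,0.3],[2.0,0,0,0,0,0,0.3],[2.4,0,0,0,0,0,0.3],[2.8,0,0,0,0,0,0.3],[3.2,0,0,0,0,0,0.3],[3.2,0,0,0,0,0,0.3]]]}'
python3 - <<'E'
from h import *
import cv2
s=eyes.snapshot("wrist"); np.savez("pics/w2.npz",**s)
cv2.imwrite("pics/w2.png",s["img"][:,:,::-1]); s=eyes.snapshot("scene"); print(tool()[0])
cv2.imwrite("pics/w2s.png",np.hstack([cv2.imread("pics/w2.png")[100:400,140:500],cv2.resize(s["img"][200:300,260:400,::-1],(420,300))]))
E
```

```text
time: 6.32
tool_pos: [541.3, -198.7, 103.2]
tcp_rot: [-180.0, -0.0, 68.9]
ft_force: [-0.1, -0.6, -0.4]
finger_gap: 25.6
grip_force: 0.0
[ 541.25881306 -199.06177773  103.30684914]
```

View pics/w2s.png

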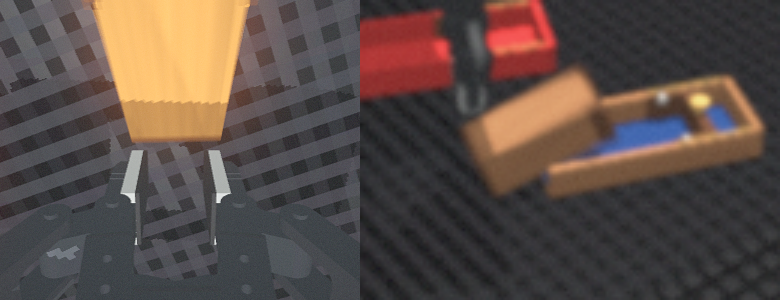

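The tower has gone over and is falling toward the tray. I'll back off and let it settle.

```bash
python3 -m handwheel '{"series": [[[-2,0,0,0,0,0,0.3],[-4,0,-4,0,0,0,0.3],[-4,0,-9,0,0,0,0.3],[-4,0,-14,0,0,0,0.3],[-4,0,-19,0,0,0,0.3],[-4,0,-19,0,0,0,0.3],[-4,0,-19,0,0,0,0.3],[-4,0,-19,0,0,0,0.3]]]}'
python3 - <<'E'
from h import *
import cv2
s=eyes.snapshot("wrist"); np.savez("pics/w3.npz",**s); im=s["img"][:,:,::-1]
t=eyes.snapshot("scene")["img"][200:300,260:400,::-1]; f=lambda i:cv2.resize(i,None,fx=3,fy=3,interpolation=cv2.INTER_CUBIC)
cv2.imwrite("pics/w3c.png",np.hstack([f(im[0:200,250:380]),np.vstack([f(t)[:, :400],np.zeros((300,400,3),np.uint8)])]))
E
```

```text
time: 7.42
tool_pos: [525.9, -236.5, 291.3]
tcp_rot: [-179.8, -0.0, 68.9]
ft_force: [0.4, -0.7, -1.1]
finger_gap: 25.6
grip_force: 0.0
```

View pics/w3c.png

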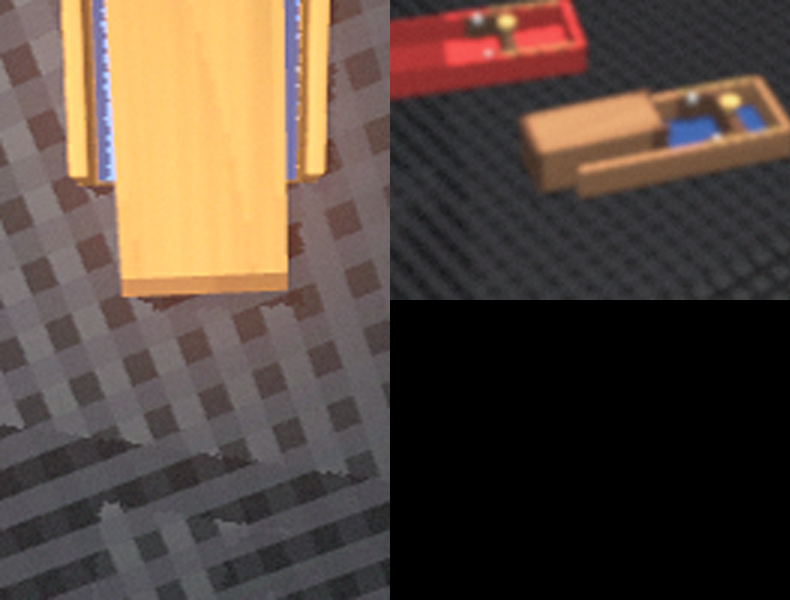

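Run:
```python
from h import *
s=dict(np.load("pics/w3.npz")); C=-s["R"].T@s["t"]
c,sn=np.cos(A),np.sin(A)
def ray(u,v,z):
    p=np.array([(u+.5)/3-.5+250,(v+.5)/3-.5,1]); d=s["R"].T@np.linalg.solve(s["mtx"],p); X=(C+d*(z-C[2])/d[2])[:2]; return (np.array([[c,sn],[-sn,c]])@(X-T)).round(1)
for n,u,v,z in [("base+y",120,278,54),("base-y",288,274,54),("side+y",103,0,54),("side-y",286,0,54),("mouth+y",70,180,34),("mouth-y",325,178,34),("far+y",62,0,34),("far-y",332,0,34)]: print(n,ray(u,v,z))
delta([*w(-110,-1),250],[180,0,69]); delta([*w(-110,-1),14],[180,0,69])
```

```text
base+y [-36.   26.8]
base-y [-34.7 -31.9]
side+y [50.1 30.3]
side-y [ 50. -29.]
mouth+y [-2.7 45.5]
mouth-y [ -2.2 -45.8]
far+y [54.3 46. ]
far-y [ 54.2 -46.1]
shift cm [0.   0.04 4.15] rv [-0.003 -0.    -0.002]
shift cm [-1.000e-02  1.100e-01  2.775e+01] rv [-0.003 -0.    -0.002]
```

```bash
python3 -m handwheel '{"series": [[[0,0,5,0,0,0,0.3],[0,0,10,0,0,0,0.3],[0,0,15,0,0,0,0.3],[0,0,20,0,0,0,0.3],[0,0,24,0,0,0,0.3],[0,0,27,0,0,0,0.3],[0,0,27.5,0,0,0,0.3],[1.5,0,27.5,0,0,0,0.3],[3,0,27.5,0,0,0,0.3],[4.5,0,27.5,0,0,0,0.3],[5,0,27.5,0,0,0,0.3],[5,0,27.5,0,0,0,0.3]]]}'
cat > st.py <<'E'
from h import *
s=status.sense(); c,sn=np.cos(A),np.sin(A); M=np.array([[c,sn],[-sn,c]])
print("tray xy",(M@(s["tool_pos"][:2]-T)).round(2),"z",s["tool_pos"][2].round(1),"F tray",(M@s["ft_force"][:2]).round(2),s["ft_force"][2].round(2),"t",s["time"])
E
python3 st.py
```

```text
time: 9.02
tool_pos: [545.3, -189.2, 18.7]
tcp_rot: [180.0, 0.0, 69.0]
ft_force: [0.9, 0.3, -1.5]
finger_gap: 25.6
grip_force: 0.0
tray xy [-59.24  -1.7 ] z 18.7 F tray [ 0.63 -0.73] -1.45 t 9.025
```

```bash
python3 -m handwheel '{"series": [[[0.5,-0.1,0,0,0,0,0.3],[1,-0.1,0,0,0,0,0.3],[1.3,-0.1,0,0,0,0,0.3],[1.6,-0.1,0,0,0,0,0.3],[1.9,-0.1,0,0,0,0,0.3],[2.2,-0.1,0,0,0,0,0.3],[2.5,-0.1,0,0,0,0,0.3],[2.8,-0.1,0,0,0,0,0.3],[3.1,-0.1,0,0,0,0,0.3],[3.4,-0.1,0,0,0,0,0.3]]]}';python3 st.py;  python3 -m handwheel '{"series": [[[0.2,0,0,0,0,0,0.3],[0.4,0,0,0,0,0,0.3]]]}' ;python3 st.py
```

```text
time: 10.28
tool_pos: [556.2, -157.4, 18.3]
tcp_rot: [-180.0, -0.0, 68.9]
ft_force: [-0.1, -1.1, -0.2]
finger_gap: 25.5
grip_force: 0.4
tray xy [-25.65  -0.55] z 18.3 F tray [-1.09 -0.28] -0.17 t 10.275
time: 10.52
tool_pos: [557.6, -153.8, 18.3]
tcp_rot: [180.0, 0.0, 68.9]
ft_force: [-0.5, -0.4, -0.5]
finger_gap: 25.8
grip_force: 0.4
tray xy [-21.73  -0.56] z 18.3 F tray [-0.53  0.31] -0.48 t 10.525
```

```bash
python3 -m handwheel '{"series": [[[0.15,0,0,0,0,0,0.3],[0.3,0,0,0,0,0,0.3],[0.45,0,0,0,0,0,0.3],[0.6,0,0,0,0,0,0.3]]]}'>/dev/null;python3 st.py;  python3 -m handwheel '{"series": [[[0.1,0,0,0,0,0,0.3],[0.2,0,0,0,0,0,0.3]]]}'>/dev/null ;python3 st.py
```

```text
tray xy [-15.78  -0.55] z 18.3 F tray [-0.03  0.18] -0.2 t 11.025
tray xy [-14.01  -0.48] z 18.3 F tray [-2.31 -0.22] 0.5 t 11.275
```

```bash
python3 -m handwheel '{"series": [[[0.1,0,0,0,0,0,0.3],[0.2,0,0,0,0,0,0.3]]]}'>/dev/null ;python3 st.py
```

```text
tray xy [-11.94  -0.56] z 18.3 F tray [-2.19 -0.72] -1.13 t 11.525
```

```bash
python3 -m handwheel '{"series": [[[0.1,0,0,0,0,0,0.3],[0.2,0,0,0,0,0,0.3]]]}'>/dev/null ;python3 st.py
```

```text
tray xy [-9.96 -0.54] z 18.3 F tray [-3.2   1.78] 0.86 t 11.775
```

```bash
python3 -m handwheel '{"series": [[[0.05,0,0,0,0,0,0.3],[0.1,0,0,0,0,0,0.3]]]}'>/dev/null ;python3 st.py
```

```text
tray xy [-8.95 -0.59] z 18.3 F tray [-2.03 -0.69] 0.11 t 12.025
```

```bash
python3 -m handwheel '{"series": [[[0.05,0,0,0,0,0,0.3],[0.1,0,0,0,0,0,0.3]]]}'>/dev/null ;python3 st.py
```

```text
tray xy [-8.16 -0.68] z 18.3 F tray [-5.4  -0.68] 0.27 t 12.275
```

```bash
python3 -m handwheel '{"series": [[[0.05,0,0,0,0,0,0.3],[0.1,0,0,0,0,0,0.3]]]}'>/dev/null ;python3 st.py
```

```text
tray xy [-7.3  -0.66] z 18.3 F tray [-5.63 -0.27] -0.29 t 12.525
```

```bash
python3 -m handwheel '{"series": [[[0.05,0,0,0,0,0,0.3]]]}'>/dev/null ;python3 st.py
```

```text
tray xy [-6.7  -0.65] z 18.3 F tray [-4.58  0.3 ] -0.05 t 12.65
```

```bash
python3 -m handwheel '{"series": [[[0.05,0,0,0,0,0,0.3]]]}'>/dev/null ;python3 st.py
```

```text
tray xy [-5.91 -0.64] z 18.3 F tray [-2.97  1.2 ] -0.13 t 12.775
```

```bash
python3 -m handwheel '{"series": [[[0.05,0,0,0,0,0,0.3]]]}'>/dev/null ;python3 st.py
```

```text
tray xy [-5.17 -0.61] z 18.3 F tray [-2.06  0.6 ] -0.44 t 12.9
```

```bash
python3 -m handwheel '{"series": [[[0.05,0,0,0,0,0,0.3]]]}'>/dev/null ;python3 st.py
```

```text
tray xy [-4.64 -0.59] z 18.3 F tray [-2.68  0.69] -0.3 t 13.025
```

```bash
python3 -m handwheel '{"series": [[[0.1,0,0,0,0,0,0.3],[0.2,0,0,0,0,0,0.3],[0.3,0,0,0,0,0,0.3],[0.4,0,0,0,0,0,0.3],[0.5,0,0,0,0,0,0.3]]]}'>/dev/null ;python3 st.py
```

```text
tray xy [ 0.21 -0.57] z 18.3 F tray [-1.82  1.55] 0.16 t 13.65
```

```bash
python3 -m handwheel '{"series": [[[0.1,0,0,0,0,0,0.3],[0.2,0,0,0,0,0,0.3],[0.3,0,0,0,0,0,0.3],[0.4,0,0,0,0,0,0.3],[0.5,0,0,0,0,0,0.3]]]}'>/dev/null ;python3 st.py
```

```text
tray xy [ 5.18 -0.62] z 18.3 F tray [-1.58  1.06] -0.42 t 14.275
```

```bash
python3 -m handwheel '{"series": [[[0.1,0,0,0,0,0,0.3],[0.2,0,0,0,0,0,0.3],[0.3,0,0,0,0,0,0.3]]]}'>/dev/null ;python3 st.py
```

```text
tray xy [ 8.19 -0.6 ] z 18.3 F tray [-1.89  1.21] -0.39 t 14.65
```

Next I'll use small steps, watching for the drop and then the stop.

```bash
python3 -m handwheel '{"series": [[[0.06,0,0,0,0,0,0.3],[0.12,0,0,0,0,0,0.3]]]}'>/dev/null ;python3 st.py
```

```text
tray xy [ 9.37 -0.61] z 18.3 F tray [-1.94  1.08] -0.35 t 14.9
```

```bash
python3 -m handwheel '{"series": [[[0.06,0,0,0,0,0,0.3],[0.12,0,0,0,0,0,0.3]]]}'>/dev/null ;python3 st.py
```

```text
tray xy [10.56 -0.62] z 18.3 F tray [-2.66  0.8 ] 0.07 t 15.15
```

```bash
python3 -m handwheel '{"series": [[[0.05,0,0,0,0,0,0.3],[0.1,0,0,0,0,0,0.3]]]}'>/dev/null ;python3 st.py
```

```text
tray xy [11.61 -0.64] z 18.3 F tray [-0.36  0.19] -0.59 t 15.4
```

```bash
python3 -m handwheel '{"series": [[[0.05,0,0,0,0,0,0.3],[0.1,0,0,0,0,0,0.3]]]}'>/dev/null ;python3 st.py
```

```text
tray xy [12.64 -0.64] z 18.3 F tray [-1.75  0.24] -1.42 t 15.65
```

```bash
python3 -m handwheel '{"series": [[[0.05,0,0,0,0,0,0.3],[0.05,0,0,0,0,0,0.3]]]}'>/dev/null ;python3 st.py
```

```text
tray xy [13.31 -0.7 ] z 18.4 F tray [0.61 0.75] 0.14 t 15.9
```

```bash
python3 -m handwheel '{"series": [[[0.05,0,0,0,0,0,0.3],[0.05,0,0,0,0,0,0.3]]]}'>/dev/null ;python3 st.py
```

```text
tray xy [13.68 -0.64] z 18.3 F tray [0.24 0.19] -0.07 t 16.15
```

```bash
python3 -m handwheel '{"series": [[[0.05,0,0,0,0,0,0.3],[0.05,0,0,0,0,0,0.3]]]}'>/dev/null ;python3 st.py
```

```text
tray xy [14.12 -0.63] z 18.3 F tray [-1.65  0.08] -0.36 t 16.4
```

```bash
python3 -m handwheel '{"series": [[[0.05,0,0,0,0,0,0.3],[0.05,0,0,0,0,0,0.3]]]}'>/dev/null ;python3 st.py
```

```text
tray xy [14.59 -0.6 ] z 18.3 F tray [-0.74  0.02] -0.77 t 16.65
```

```bash
python3 -m handwheel '{"series": [[[0.03,0,0,0,0,0,0.3],[0.03,0,0,0,0,0,0.3]]]}'>/dev/null ;python3 st.py
```

```text
tray xy [14.86 -0.6 ] z 18.3 F tray [ 0.65 -0.09] 0.61 t 16.9
```

```bash
python3 -m handwheel '{"series": [[[0.03,0,0,0,0,0,0.3],[0.03,0,0,0,0,0,0.3]]]}'>/dev/null ;python3 st.py
```

```text
tray xy [15.12 -0.6 ] z 18.3 F tray [-0.1  -1.17] -0.68 t 17.15
```

```bash
python3 -m handwheel '{"series": [[[0.03,0,0,0,0,0,0.3],[0.03,0,0,0,0,0,0.3]]]}'>/dev/null ;python3 st.py
```

```text
tray xy [15.22 -0.57] z 18.3 F tray [-1.75  0.68] 0.28 t 17.4
```

```bash
python3 -m handwheel '{"series": [[[0.03,0,0,0,0,0,0.3],[0.03,0,0,0,0,0,0.3]]]}'>/dev/null ;python3 st.py
```

```text
tray xy [15.27 -0.55] z 18.3 F tray [-4.42  0.75] 2.31 t 17.65
```

```bash
python3 -m handwheel '{"series": [[[0.02,0,0,0,0,0,0.3],[0.02,0,0,0,0,0,0.3]]]}'>/dev/null ;python3 st.py
```

```text
tray xy [15.34 -0.49] z 18.3 F tray [-6.35  1.49] 1.61 t 17.9
```

It has stopped hard at 15.3 mm after the drop, which agrees with the picture of the wall. I'll let go, rise and check.

```bash
python3 -m handwheel '{"series": [[[-0.5,0,0,0,0,0,0.3],[-2,0,0,0,0,0,0.3],[-5,0,0,0,0,0,0.3],[-5,0,-5,0,0,0,0.3],[-5,0,-10,0,0,0,0.3],[-3,0,-15,0,0,0,0.3],[0,0,-20,0,0,0,0.3],[4,0,-25,0,0,0,0.3],[8,0,-25,0,0,0,0.3],[8,0,-25,0,0,0,0.3],[8,0,-25,0,0,0,0.3]]]}'
python3 - <<'E'
from h import *
import cv2
s=eyes.snapshot("wrist"); np.savez("pics/w4.npz",**s)
cv2.imwrite("pics/w4.png",cv2.resize(s["img"][0:220,240:400,::-1],None,fx=2.7,fy=2.7,interpolation=cv2.INTER_CUBIC))
E
```

```text
time: 19.27
tool_pos: [599.5, -44.7, 267.5]
tcp_rot: [-179.9, 0.0, 68.9]
ft_force: [0.5, -0.2, 0.4]
finger_gap: 25.5
grip_force: 0.0
```

View pics/w4.png

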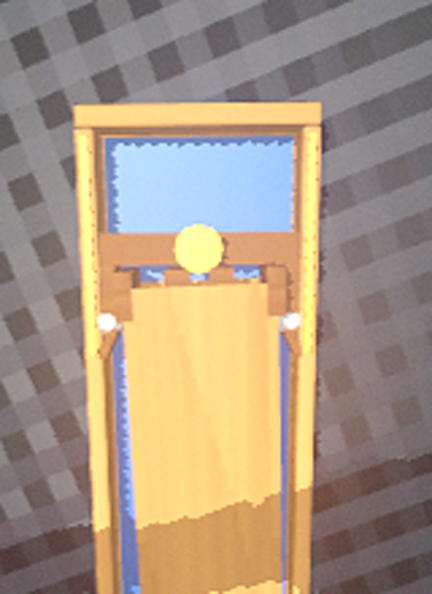

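Run:
```python
from h import *
s=dict(np.load("pics/w4.npz")); C=-s["R"].T@s["t"]; c,sn=np.cos(A),np.sin(A)
def ray(u,v,z):
    p=np.array([(u+.5)/2.7-.5+240,(v+.5)/2.7-.5,1]); d=s["R"].T@np.linalg.solve(s["mtx"],p); X=(C+d*(z-C[2])/d[2])[:2]; return (np.array([[c,sn],[-sn,c]])@(X-T)).round(1)
for n,u,v,z in [("L far",132,300,54),("L near",139,585,54),("R far",277,340,54),("R near",287,585,54),("crown L",113,275,54),("crown R",286,272,54),("tray L far",75,120,34),("tray L near",98,590,34),("tray R far",321,118,34),("tray R near",310,590,34),("wall front",210,265,34),("ballL",107,321,29),("ballR",292,321,29)]: print(n,ray(u,v,z))
# automatic side edges: strongest horizontal gradient at rows, for tower sides and tray outer edges
import cv2
im=s["img"].astype(float); rb=im[:,:,0]-im[:,:,2]
rb=cv2.GaussianBlur(rb,(3,3),0); 
for nm,lo,hi,z,sg in [("towL",286,298,54,1),("towR",338,350,54,-1)]:
    P=[]
    for row in range(130,175):
        g=sg*np.gradient(rb[row,lo:hi]); k=int(g.argmax()); k=min(max(k,1),len(g)-2)
        d=(g[k-1]-g[k+1])/(2*(g[k-1]-2*g[k]+g[k+1])+1e-9)
        p=np.array([lo+k+np.clip(d,-1,1),row,1]);dd=s["R"].T@np.linalg.solve(s["mtx"],p);X=(C+dd*(z-C[2])/dd[2])[:2];P.append(np.array([[c,sn],[-sn,c]])@(X-T))
    P=np.array(P); m=np.polyfit(P[:,0],P[:,1],1); print(nm,"deg",np.degrees(np.arctan(m[0])).round(2),"y@100",np.polyval(m,100).round(1),"sd",(P[:,1]-np.polyval(m,P[:,0])).std().round(2))
```

```text
L far [151.9  26.2]
L near [39.1 26.1]
R far [137.4 -27.8]
R near [ 39.2 -34.3]
crown L [160.8  33. ]
crown R [161.9 -30.5]
tray L far [215.2  47.3]
tray L near [29.1 45.4]
tray R far [215.8 -43.6]
tray R near [ 29.2 -46.1]
wall front [163.8  -2.7]
ballL [142.2  38.3]
ballR [142.2 -35.5]
towL deg 2.64 y@100 28.3 sd 0.21
towR deg 1.86 y@100 -29.7 sd 0.07
```

The crown is home past the balls. The tower's base sits about 3.5 mm to -y, a skew of about 1.8°. That is inside the 3° limit but thin, so I'll nudge the base gently from the -y side, above the wall.

Run:
```python
from h import *
delta([*w(45,-60),267],[180,0,69.5]);delta([*w(45,-60),43],[180,0,69.5])
```

```text
shift cm [-4.96  5.96  0.04] rv [-0.001  0.001 -0.011]
shift cm [-4.95  5.99 22.44] rv [-0.001  0.001 -0.011]
```

```bash
python3 -m handwheel '{"series": [[[-5,6,0,0,0,-0.011,0],[-5,6,0,0,0,-0.011,0],[-5,6,6,0,0,-0.011,0],[-5,6,12,0,0,-0.011,0],[-5,6,17,0,0,-0.011,0],[-5,6,21,0,0,-0.011,0],[-5,6,22.3,0,0,-0.011,0],[-5,6,22.3,0,0,-0.011,0],[-5,6,22.3,0,0,-0.011,0]]]}'; python3 st.py; python3 -m handwheel '{"series": [[[0,-0.2,0,0,0,0,0],[0,-0.4,0,0,0,0,0],[0,-0.6,0,0,0,0,0],[0,-0.7,0,0,0,0,0]]]}'; python3 st.py
```

```text
time: 20.45
tool_pos: [639.6, -112.9, 47.9]
tcp_rot: [179.8, -0.0, 69.5]
ft_force: [0.4, 0.6, -0.3]
finger_gap: -0.1
grip_force: 0.0
tray xy [ 45.85 -62.43] z 47.9 F tray [ 0.69 -0.21] -0.28 t 20.45
time: 20.95
tool_pos: [631.3, -109.7, 45.4]
tcp_rot: [180.0, -0.0, 69.6]
ft_force: [0.2, 0.8, 0.6]
finger_gap: 0.1
grip_force: 0.0
tray xy [ 45.85 -53.48] z 45.4 F tray [0.83 0.06] 0.56 t 20.95
```

```bash
python3 -m handwheel '{"series": [[[0,-0.08,0,0,0,0,0],[0,-0.16,0,0,0,0,0],[0,-0.24,0,0,0,0,0],[0,-0.3,0,0,0,0,0]]]}'>/dev/null; python3 st.py
```

```text
tray xy [ 45.73 -50.61] z 45.3 F tray [ 0.15 -0.16] -0.65 t 21.45
```

```bash
python3 -m handwheel '{"series": [[[0,-0.05,0,0,0,0,0],[0,-0.1,0,0,0,0,0]]]}'>/dev/null; python3 st.py
```

```text
tray xy [ 45.76 -49.63] z 45.3 F tray [ 0.32 -0.36] -0.46 t 21.7
```

```bash
python3 -m handwheel '{"series": [[[0,-0.05,0,0,0,0,0],[0,-0.1,0,0,0,0,0]]]}'>/dev/null; python3 st.py
```

```text
tray xy [ 45.73 -48.63] z 45.3 F tray [-0.    0.73] 0.37 t 21.95
```

```bash
python3 -m handwheel '{"series": [[[0,-0.05,0,0,0,0,0],[0,-0.1,0,0,0,0,0]]]}'>/dev/null; python3 st.py
```

```text
tray xy [ 45.71 -47.61] z 45.3 F tray [-0.23 -0.04] -0.29 t 22.2
```

```bash
python3 -m handwheel '{"series": [[[0,-0.05,0,0,0,0,0],[0,-0.1,0,0,0,0,0]]]}'>/dev/null; python3 st.py
```

```text
tray xy [ 45.69 -46.62] z 45.3 F tray [-0.49 -0.4 ] -0.83 t 22.45
```

```bash
python3 -m handwheel '{"series": [[[0,-0.05,0,0,0,0,0],[0,-0.1,0,0,0,0,0]]]}'>/dev/null; python3 st.py
```

```text
tray xy [ 45.68 -45.64] z 45.3 F tray [-0.16 -0.25] 0.47 t 22.7
```

```bash
python3 -m handwheel '{"series": [[[0,-0.05,0,0,0,0,0],[0,-0.1,0,0,0,0,0]]]}'>/dev/null; python3 st.py
python3 - <<'E'
from h import *
import cv2
s=eyes.snapshot("wrist"); np.savez("pics/w5.npz",**s)
im=s["img"][:,:,::-1]; cv2.imwrite("pics/w5.png",cv2.resize(im[0:330,120:400],None,fx=1.8,fy=1.8,interpolation=cv2.INTER_CUBIC))
E
```

```text
tray xy [ 45.67 -44.63] z 45.3 F tray [-0.33  0.01] -0.27 t 22.95
```

View pics/w5.png

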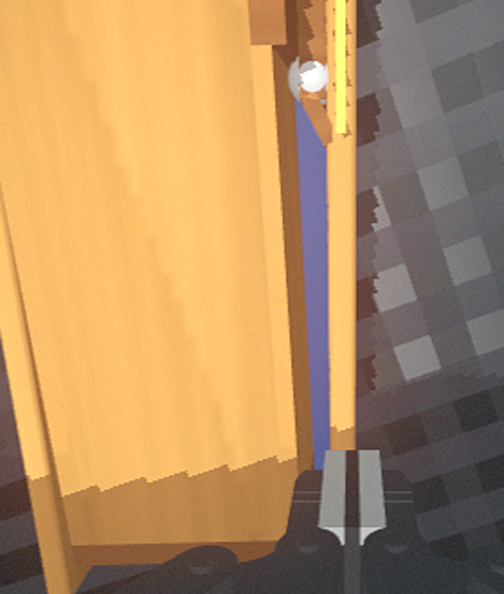

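Run:
```python
from h import *
s=dict(np.load("pics/w5.npz")); C=-s["R"].T@s["t"]; c,sn=np.cos(A),np.sin(A)
def ray(u,v,z):
    p=np.array([(u+.5)/1.8-.5+120,(v+.5)/1.8-.5,1]); d=s["R"].T@np.linalg.solve(s["mtx"],p); X=(C+d*(z-C[2])/d[2])[:2]; return (np.array([[c,sn],[-sn,c]])@(X-T)).round(1)
for n,u,v,z in [("edge far",272,45,54),("edge near",297,458,54),("foot far",300,170,4),("foot near",313,465,4),("wall in far",328,145,34),("wall in near",331,428,34),("wall out far",354,140,34),("wall out near",356,428,34),("finger L",325,450,45),("finger R",380,450,45),("base +y",72,545,54),("base2",280,543,54)]: print(n,ray(u,v,z))
```

```text
edge far [145.9 -28.5]
edge near [ 57.3 -31.8]
foot far [121.8 -29.5]
foot near [ 29.1 -32.4]
wall in far [128.  -38.5]
wall in near [ 56.1 -39.3]
wall out far [129.2 -44.6]
wall out near [ 56.1 -46. ]
finger L [ 55.  -38.1]
finger R [ 55.1 -52. ]
base +y [32.5 24.8]
base2 [ 33.7 -27.2]
```

```bash
python3 -m handwheel '{"series": [[[0,-0.1,0,0,0,0,0],[0,-0.2,0,0,0,0,0],[0,-0.3,0,0,0,0,0],[0,-0.4,0,0,0,0,0],[0,-0.45,0,0,0,0,0]]]}'>/dev/null; python3 st.py
```

```text
tray xy [ 45.55 -40.39] z 45.4 F tray [-0.89 -1.95] -0.06 t 23.625
```

```bash
python3 -m handwheel '{"series": [[[0,-0.04,0,0,0,0,0],[0,-0.08,0,0,0,0,0]]]}'>/dev/null; python3 st.py
```

```text
tray xy [ 45.45 -39.73] z 45.6 F tray [-1.2  -2.01] 0.15 t 23.875
```

```bash
python3 -m handwheel '{"series": [[[0,-0.04,0,0,0,0,0],[0,-0.08,0,0,0,0,0]]]}'>/dev/null; python3 st.py
```

```text
tray xy [ 45.47 -38.88] z 45.6 F tray [-2.75 -2.69] 0.66 t 24.125
```

```bash
python3 -m handwheel '{"series": [[[0,-0.04,0,0,0,0,0],[0,-0.08,0,0,0,0,0]]]}'>/dev/null; python3 st.py
```

```text
tray xy [ 45.51 -37.93] z 45.5 F tray [-2.32 -2.69] 1.91 t 24.375
```

```bash
python3 -m handwheel '{"series": [[[0,0.5,0,0,0,0,0],[0,2,0,0,0,0,0],[0,2,-5,0,0,0,0],[0,2,-10,0,0,0,0],[0,-1,-15,0,0,0,0],[2,-4,-20,0,0,0,0],[5,-4,-22,0,0,0,0],[5,-4,-22,0,0,0,0],[5,-4,-22,0,0,0,0]]]}'
cat > m.py <<'E'
from h import *
import cv2
C0,sn=np.cos(A),np.sin(A); M=np.array([[C0,sn],[-sn,C0]])
def edges(s):
    C=-s["R"].T@s["t"]; im=cv2.GaussianBlur(s["img"].astype(np.float32),(3,3),0); rb=im[:,:,0]-im[:,:,2]
    out={}
    for nm,y0,z,sg,xs in [("towL",28,54,1,(70,140)),("towR",-31,54,-1,(70,140)),("trayL",46,34,1,(60,200)),("trayR",-46,34,-1,(60,200))]:
        P=[]
        for x in np.linspace(*xs,60):
            # sample along tray y, sub-mm, around the expected edge
            ys=np.arange(y0-5,y0+5.01,.25); X=np.array([[*w(x,y),z] for y in ys]); c=(s["R"]@X.T).T+s["t"]; p=(s["mtx"]@c.T).T; p=(p[:,:2]/p[:,2:]).astype(np.float32)
            v=cv2.remap(rb,p[:,0].reshape(1,-1),p[:,1].reshape(1,-1),cv2.INTER_LINEAR)[0]
            g=np.abs(np.gradient(v)); P.append((x,(ys*g**3).sum()/((g**3).sum()+1e-9)))
        P=np.array(P); m=np.polyfit(*P.T,1)
        for _ in range(5):
            e=P[:,1]-np.polyval(m,P[:,0]); k=np.abs(e)<=max(.4,1.2*np.median(np.abs(e))); m=np.polyfit(*P[k].T,1)
        print(nm,"deg",np.degrees(np.arctan(m[0])).round(2),"y@40,155",np.polyval(m,[40,155]).round(1),"n",k.sum())
if __name__=="__main__":
    print("before"); edges(dict(np.load("pics/w4.npz")))
    s=eyes.snapshot("wrist"); np.savez("pics/w6.npz",**s); print("now"); edges(s)
E
python3 m.py
```

```text
time: 25.5
tool_pos: [595.9, -43.3, 263.9]
tcp_rot: [-179.9, 0.0, 69.6]
ft_force: [-0.3, 0.1, 0.5]
finger_gap: -0.0
grip_force: 0.0
before
towL deg 1.76 y@40,155 [26.6 30.2] n 55
towR deg 1.26 y@40,155 [-32.4 -29.9] n 56
trayL deg 0.36 y@40,155 [46.8 47.5] n 56
trayR deg 0.61 y@40,155 [-45.8 -44.5] n 59
now
towL deg -0.52 y@40,155 [31.8 30.8] n 59
towR deg 0.87 y@40,155 [-30.6 -28.9] n 38
trayL deg 0.35 y@40,155 [46.8 47.5] n 58
trayR deg 0.59 y@40,155 [-45.7 -44.5] n 60
```

Run:
```python
from m import *
for n in ["w4","w6"]:
    s=dict(np.load(f"pics/{n}.npz")); g=cv2.cvtColor(s["img"],cv2.COLOR_RGB2GRAY).astype(np.float32)
    rb=s["img"][:,:,0].astype(np.float32)-s["img"][:,:,2]
    for name,ys,z,x0,x1 in [("crown line",np.arange(-20,22,2),54,138,166)]:
        xs=np.arange(x0,x1,1.); prof=np.zeros(len(xs))
        for y in ys:
            X=np.array([[*w(x,y),z] for x in xs]); c=(s["R"]@X.T).T+s["t"]; p=(s["mtx"]@c.T).T; p=(p[:,:2]/p[:,2:]).astype(np.float32)
            prof+=cv2.remap(g,p[:,0].reshape(1,-1),p[:,1].reshape(1,-1),cv2.INTER_LINEAR)[0]/len(ys)
        print(n,name,prof.round(0).astype(int).tolist())
```

```text
w4 crown line [221, 221, 221, 221, 221, 221, 221, 221, 221, 221, 221, 221, 221, 221, 221, 222, 221, 222, 220, 204, 182, 179, 184, 187, 186, 175, 177, 195]
w6 crown line [220, 220, 220, 220, 220, 220, 220, 220, 220, 220, 220, 221, 221, 221, 221, 221, 221, 221, 222, 211, 179, 176, 177, 182, 181, 175, 177, 193]
```

```bash
python3 -c "
from bench import r
print(r.hand_in())"
```

```text
the job is handed in; nothing more can be done
None
```

The tower lies face down in the tray with its crown snapped past the balls and home against the nest's back wall, now in line with the tray to about 1° after one sideways nudge at its base. The job is handed in (no verdict shown), the highest push I read was about 6.5 N, and I kept clear of everything else on the desk.

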